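# Put the toppled strap tensioner back on its bench mount

## Robot

A 6-joint arm with a two-finger parallel gripper is mounted at the origin on the work surface. World frame = base frame: x ahead of the robot, y to its left, z up, the work surface at z = 0. Lengths are in m, angles in rad, forces in N, time in s.
With the tool pointing down it reaches from about 0.425 to 0.95 m from the base axis. Payload 14.7 kg.
Tool frame: the origin (TCP) lies on the mounting face of the last link; the fingertips stand 173 mm ahead of it and the grasp point (between the pads) lies 155 mm ahead of it; z points along the fingers, y is the direction in which the jaws open and shut (so a half turn about z gives the same grasp; the last joint's range is limited). The gripper opens to 85 mm and grips with 20 to 120 N. Pads are 22 mm wide; open, the fingers measure 114 mm over their backs; the gripper's body (76 mm by 85 mm) begins 54 mm behind the grasp point. The pads swing forward as they close: fully open they stand 13 mm farther back than shut.
Start: joints at [1.096, 0.48, 1.596, -0, 1.065, -0.047], TCP at [0.27, 0.591, 0.405] pointing down, gripper open.
Joint ranges: [-2.75, 2.75], [-0.82, 2.05], [0.23, 2.67], [-1.56, 4.7], [0.09, 2.69], [-2.92, 2.92]. Speed limits (rad/s): [1.89, 1.89, 2.39, 3.01, 3.01, 3.01].

## Interface

Orientations are given as a unit quaternion [x, y, z, w].
In Python, from cell import get_obs, camera, get_calibration, finish_job gives the robot as it stands. The module is installed in compiled form; this text tells all that it offers.
- The arm moves only by the tool jog_arm, never from a script. Its argument "increments" is text: rows parted by semicolons, each of 7 numbers parted by spaces: the shift along the world's x, y, z in cm, then the turn, a rotation vector about the world's x, y, z in degrees, then the closure, from 0 (fully open) to 1 (shut). In form: tx ty tz ax ay az fingers; .... A call has 1 to 8 rows; each row is the pose to reach, as a shift and turn from the pose commanded when the call began; what a row does not reach only later rows make up. A row lasts 1/12 s, in which the tool goes at most 41.7 mm and 7.16 degrees, less where a joint would pass 70% of its speed; a pose out of reach is approached as far as the arm can. A call with a gripper value outside its range is refused whole. The fingers move at their own pace and stop on an object; "squeeze" is the grip in N (left out, the last holds). Time passes only in rows, so rows that repeat a pose let the fingers close. It gives the time, the measured TCP pose, the force and the opening at its end, in the units of the state.
- get_obs(): the state, without advancing time (a new reading comes with each control period).
- camera(name): name is "scene" or "top"; returns (picture, depth): 480x640x3 uint8, red, green, blue; 480x640 float32, m along the optical axis (not along the pixel's ray), 0 where there is no reading.
- get_calibration(name): a dict with "vertical_fov" (degrees; the focal length in pixels is half the picture's height over the tangent of half this angle, whatever the lens; pixels are square), "cx", "cy" (the principal point, pixels), "extrinsics" (4x4, takes a point from world to camera coordinates). Camera axes: x right, y up, looking along -z (the intrinsics and any distortion apply to the point x, -y, -z); pixel columns grow to the right and rows downward; lengths in m; the calibration is good to about 2 mm. A picture is of the moment at which its call begins. get_calibration takes no time and is no camera call.
- finish_job(): hands the job in, once; it reports no verdict.
The state is a dict: "t": time; "q": joint angles; "dq": joint speeds; "tau": joint torques, N m; "tool_pos": TCP position; "orientation": TCP orientation; "ft_force": force on the tool from outside, world axes, zero at the start; "ft_torque": the same for the moment, N m; "grip_width": opening from 0.0 (shut) to 1.0 (fully open).
Only numpy, scipy, OpenCV 4.12 (cv2) and the standard library are available. Lean on these libraries where they do the work, as an engineer would, in place of code of your own. Each camera call takes 0.05 s, during which the arm holds its last target.

## Task

The strap tensioner has been knocked over onto its side. Pick it up, turn it lever-up and slide its dovetail foot, nose first, into the wide end of the tapered way on the tilted bench mount until it wedges tight. Leave it sitting there on its own, and do not disturb the other things on the bench.

Things in the scene. Friction and masses are not known exactly. Their poses are not given: they have to be found in the camera images.
- tensioner: Blue strap tensioner, black lever, 0.6 to 0.8 kg, weight near x -5, z 45 mm; starts lying flat on its left side, lever pointing roughly at the robot. Axes: x to the nose, y to its left, z up along the lever; origin: middle of the underside (sole) of its foot. Over the foot: base plate x -75 to 75, y -29 to 29, z 16 to 22; body up to z 78; black hubs stand out to y -57; palm rest x 32 to 74, up to z 84.
- lever (a point): Point on the lever's centre line, at x -25, y 0, z 110 mm of the tensioner, a good place to grip. The lever is a straight bar 22 mm thick along the tensioner's x and 24 mm along its y, free from z 82 to its end at z 190. With the tensioner lying on its side the centre line is 29 mm over the bench.
- foot_nose (a point): Middle of the front edge of the sole, at x 50, y 0, z 0 of the tensioner. The steel dovetail foot is 100 mm long (x -50 to 50) and 16 mm high; its flanks are undercut, 30 deg from upright; the sole is 41 mm wide here and 55 mm at the tail end (4 deg taper each side).
- way: Tapered dovetail way on the grey bench mount (bolted down). Axes: x level along the way, from its wide mouth to its narrow end, the direction to push; z square to the bed, leaning 35 deg from vertical towards the robot; y across, down the slope. Origin: on the bed, mid-length of the jaws, 75 mm over the bench. With the tensioner fully home its origin and axes coincide with these.
- mouth (a point): Middle of the mouth, on the bed, at x -45, y 0, z 0 of the way. Two black jaws, x -45 to 45, 14.5 mm high, outer edges y -46 and 46; gap at the bed 54 mm here, 42 mm at the narrow end. The bare bed runs out before the mouth to x -95 and ends at x 55. No end stop: the foot enters with 6 mm to spare each side and jams by the taper at the home place; the steel is oiled, and a push of 12 to 25 N sets it.
- seal_tray: Blue open tray with two bays of metal strap seals, 120 x 180 x 45 mm, stands flat; bystander. Origin: centre of its underside.
- oil: Yellow oil bottle with red cap, 48 mm diameter, 135 mm high, standing; bystander. Origin: centre of its underside.
- corner_a: White plastic edge protector, a 120 mm long angle lying like a low roof, 36 mm high and about 70 mm wide, near the robot between the tensioner and the mount; bystander. Origin: under its middle; x along its length.
- corner_b: Second white edge protector, the same, near the robot on the mount's side; bystander.
- tape_measure: Yellow and black tape measure standing on edge, 72 x 36 x 66 mm; bystander. Origin: centre of its underside.
- strap_shears: Shears with red handles lying flat, about 200 mm long, 20 mm high; bystander. Origin: under the pivot; x towards the blades.
- wrench: Steel spanner lying flat, 170 mm long, 8 mm thick; bystander. Origin: under its middle; x along it.
- sealer: Strap sealer (crimper) lying flat, two long handles with red grips, about 370 mm long, 36 mm high, at the far right; bystander. Origin: on the bench under the neck, 90 mm behind the front of its steel head; x towards the head.

How it is judged:
By the outcome, as a careful person would: the job done as asked, in the order asked, and still so for the second after the job is handed in, with the robot touching nothing.
It also fails if it takes over 40 s, if anything falls off the work surface, if the arm or the gripper's body presses on something with over 40 N, if the wrist force passes 120 N, or if a joint passes its speed limit or range.

## Working session

There is one attempt and no reset: what is moved stays moved. The work goes in short steps, Python scripts to look and compute and a tool call to move; the robot and the scene stay as the last step left them, time stands still between calls to the robot, and variables do not carry over. Pictures are saved under pics/ and viewed, and the job is handed in when it is done.

Besides the shell and the picture viewer there is one more tool, called after "Emit:" by a JSON object that holds its "method" and its "body". jog_arm: Moves the arm, as the interface text tells. Its arguments: {"type":"object","properties":{"increments":{"type":"string"},"squeeze":{"type":"number"}},"required":["increments"]}

```bash
mkdir -p pics; cat > h.py <<'E'
import numpy as np, cv2
from cell import get_obs, camera, get_calibration, finish_job
def shot(name,fn):
    p,d=camera(name); cv2.imwrite(f'pics/{fn}.png',p[:,:,::-1]); np.savez(f'pics/{fn}.npz',p=p,d=d); return p,d
def cal(name):
    c=get_calibration(name); f=240/np.tan(np.radians(c['vertical_fov']/2)); return f,c['cx'],c['cy'],np.array(c['extrinsics']),c
def pts(name,d):
    f,cx,cy,E,c=cal(name); v,u=np.mgrid[0:480,0:640]
    P=np.stack([(u-cx)/f*d,-(v-cy)/f*d,-d,np.ones_like(d)],-1); return (P@np.linalg.inv(E).T)[...,:3]
def proj(name,X):
    f,cx,cy,E,c=cal(name); X=np.atleast_2d(X); P=np.c_[X,np.ones(len(X))]@E.T
    return np.c_[cx+f*P[:,0]/-P[:,2],cy-f*P[:,1]/-P[:,2]]
E
python3 - <<'E'
from h import *
print(get_obs())
for n in('scene','top'):
    print(get_calibration(n)); shot(n,n+'0')
E
```

```text
{'t': 0.0, 'q': array([ 1.09638454e+00,  4.80828529e-01,  1.59688682e+00, -1.11939978e-05,
        1.06509977e+00, -4.65982784e-02]), 'dq': array([ 0.00174303,  0.00073907, -0.00053522, -0.00084811, -0.00176354,
        0.00063554]), 'tau': array([-7.96462842e-06, -9.50640178e+01, -4.30187988e+01, -2.30577753e-04,
        1.23862317e-02, -4.04642344e-05]), 'tool_pos': array([0.26955923, 0.5912403 , 0.40406958]), 'orientation': array([ 2.12276533e-01,  9.77209445e-01, -5.91871559e-04, -1.52704973e-04]), 'ft_force': array([ 0.16722475, -0.27250098, -0.2824368 ]), 'ft_torque': array([ 0.04283214, -0.00440266,  0.00282375]), 'grip_width': 0.9994225808132796}
{'vertical_fov': 43.35361018587119, 'cx': 322.3584649529159, 'cy': 236.12626668670808, 'extrinsics': array([[ 0.25118858,  0.9678703 , -0.01146189, -0.11239224],
       [-0.71344665,  0.19313538,  0.67356708,  0.36077013],
       [ 0.65413927, -0.16101491,  0.73903723, -2.02750293],
       [ 0.        ,  0.        ,  0.        ,  1.        ]])}
{'vertical_fov': 53.790866594659974, 'cx': 326.2568991148038, 'cy': 242.51224049061068, 'extrinsics': array([[ 0.00378909, -0.99973937,  0.02251299, -0.05395043],
       [ 0.98681846,  0.00738058,  0.16166279, -0.59172275],
       [-0.16178681,  0.02160368,  0.98658923, -1.29728023],
       [ 0.        ,  0.        ,  0.        ,  1.        ]])}
```

View pics/scene0.png

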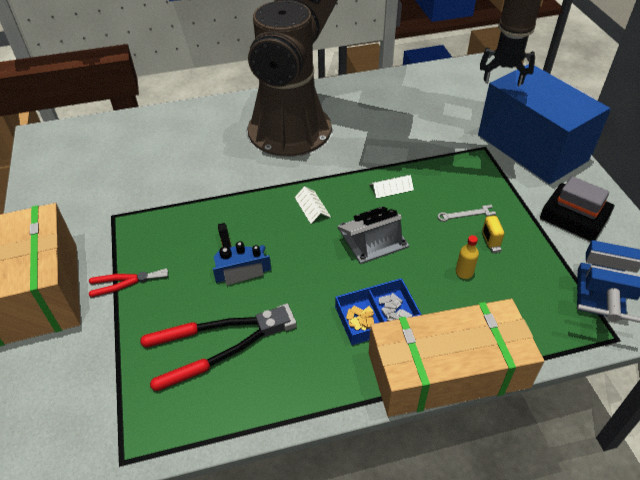

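View pics/top0.png

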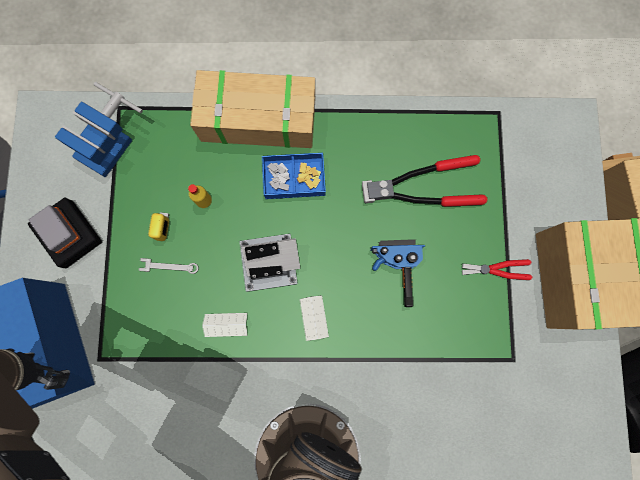

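The scene view shows the tensioner at about (240,260), lever toward the robot, and the mount at about (375,233). In the top view the tensioner is at (400,255), its lever running to (408,303), and the mount is at (270,262) with its jaws at (267,250) and (267,271). Next I'll zoom in and measure with depth.

```bash
python3 - <<'E'
from h import *
for n,(a,b,c,d_) in dict(top=(225,225,445,325),scene=(200,180,420,300)).items():
    z=np.load(f'pics/{n}0.npz'); p=z['p'][b:d_,a:c,::-1]
    cv2.imwrite(f'pics/{n}_z.png',cv2.resize(p,None,fx=3.6,fy=3.6,interpolation=cv2.INTER_CUBIC))
z=np.load('pics/top0.npz'); P=pts('top',z['d'])
for u,v in [(400,255),(408,290),(408,303),(395,242),(264,250),(267,272),(290,255),(270,261),(350,280),(450,230),(315,318),(225,325)]: print(u,v,P[v,u].round(4))
z=np.load('pics/scene0.npz'); P=pts('scene',z['d'])
for u,v in [(224,240),(240,262),(240,275),(377,214),(100,350),(300,260)]: print(u,v,P[v,u].round(4))
E
```

```text
400 255 [ 0.552  -0.2531  0.0893]
408 290 [ 0.459  -0.2822  0.0417]
408 303 [ 0.4226 -0.2816  0.0406]
395 242 [ 0.5952 -0.2472  0.0471]
264 250 [0.5609 0.1192 0.1053]
267 272 [0.5048 0.1134 0.0692]
290 255 [0.5514 0.0501 0.0786]
270 261 [0.5357 0.1059 0.0679]
350 280 [ 4.898e-01 -1.213e-01 -2.000e-04]
450 230 [ 0.6408 -0.4207 -0.001 ]
315 318 [ 0.3799 -0.0202  0.0326]
225 325 [0.3596 0.2307 0.0305]
224 240 [ 0.4805 -0.2839  0.0392]
240 262 [ 0.5853 -0.255   0.0581]
240 275 [ 0.6089 -0.2615  0.0351]
377 214 [0.5526 0.1245 0.1017]
100 350 [ 0.7185 -0.6257 -0.0038]
300 260 [ 0.5696 -0.0945 -0.0015]
```

View pics/top_z.png

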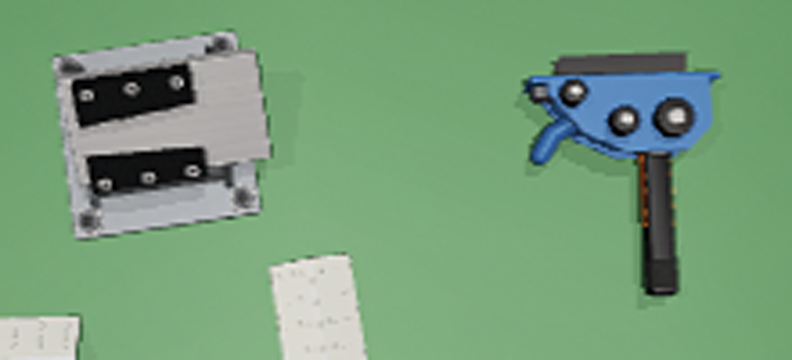

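View pics/scene_z.png

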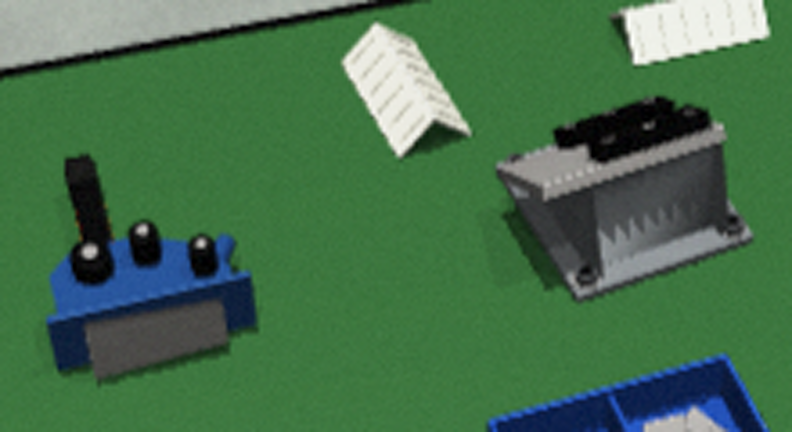

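The zoomed top view shows the tensioner's nose and palm rest on the left (+y), its hubs up, and the lever pointing at the robot. On the mount, the bare bed and mouth are on the right (-y side), so the push is toward +y. Now I'll measure both precisely.

```bash
cat > m.py <<'E'
from h import *
for n in ('top','scene'):
    z=np.load(f'pics/{n}0.npz'); p=z['p'].astype(int);d=z['d'];P=pts(n,d)
    bx=(P[...,0]>.38)&(P[...,0]<.5)&(abs(P[...,1]+.28)<.06)&(P[...,2]>.033)&(P[...,2]<.05)
    L=P[bx]; print(n,'lever',len(L),L.mean(0),L.min(0),L.max(0))
    # per-x-slice centre
    for a in np.arange(.40,.50,.015):
        s=L[(L[:,0]>=a)&(L[:,0]<a+.015)]
        if len(s)>3: print('  ',round(a+.0075,4),len(s),s[:,1].min().round(4),s[:,1].max().round(4),s[:,2].mean().round(4))
    # mount bed
    hsv=cv2.cvtColor(z['p'],cv2.COLOR_RGB2HSV)
    reg=(P[...,0]>.42)&(P[...,0]<.64)&(P[...,1]>.0)&(P[...,1]<.22)&(P[...,2]>.03)
    grey=reg&(hsv[...,1]<60)&(hsv[...,2]>90)
    dark=reg&(hsv[...,2]<60)
    G=P[grey]; 
    for it in range(6):
        c=G.mean(0); w=np.linalg.svd(G-c)[2][2]; w*=np.sign(w[2]); r=(P[grey]-c)@w; G=P[grey][abs(r)<.004]
    print(n,'bed n',w,'tilt',np.degrees(np.arccos(w[2])),'yaw of z',np.degrees(np.arctan2(w[1],-w[0])),len(G),c)
    D=P[dark]; hD=(D-c)@w; print('dark',len(D),np.percentile(hD,[5,25,50,75,95]).round(4))
E
python3 m.py
```

```text
top lever 250 [ 0.45522412 -0.28370392  0.04026701] [ 0.41414054 -0.29742645  0.03344054] [ 0.49913747 -0.27213108  0.04599653]
   0.4075 7 -0.2928 -0.2766 0.0394
   0.4225 45 -0.2965 -0.2729 0.0407
   0.4375 48 -0.2974 -0.2731 0.0411
   0.4525 41 -0.2945 -0.2733 0.0402
   0.4675 40 -0.2954 -0.2721 0.0393
   0.4825 42 -0.2952 -0.2722 0.0402
   0.4975 27 -0.2922 -0.2725 0.0401
top bed n [-0.5612317  -0.08197411  0.82358923] tilt 34.55427910292923 yaw of z -8.30992192933416 901 [0.54572047 0.08726268 0.07444944]
dark 635 [0.0075 0.0125 0.0148 0.0164 0.0188]
scene lever 178 [ 0.45923877 -0.28137815  0.03970771] [ 0.41519709 -0.29402643  0.03347376] [ 0.49973757 -0.26973178  0.04714834]
   0.4225 27 -0.2935 -0.2709 0.0393
   0.4375 32 -0.294 -0.271 0.0394
   0.4525 33 -0.2918 -0.2706 0.0406
   0.4675 32 -0.2918 -0.2712 0.0395
   0.4825 33 -0.2907 -0.2702 0.0402
   0.4975 21 -0.2912 -0.2697 0.0389
scene bed n [-0.54898011 -0.03213219  0.83521755] tilt 33.361502194823544 yaw of z -3.349740770478743 305 [0.56649784 0.08228017 0.08398378]
dark 725 [-0.0528 -0.0258  0.0104  0.0172  0.0204]
```

```bash
cat > w.py <<'E'
from h import *
def wayR(psi):
    s,c=np.sin(psi),np.cos(psi); t=np.radians(35)
    x=np.array([-s,c,0]); z=np.array([-c*np.sin(t),-s*np.sin(t),np.cos(t)]); return np.c_[x,np.cross(z,x),z]
def cast(n,uv,p0,nn):
    f,cx,cy,E,c=cal(n); R=E[:3,:3];C=-R.T@E[:3,3]
    uv=np.atleast_2d(uv).astype(float); r=np.c_[(uv[:,0]-cx)/f,-(uv[:,1]-cy)/f,-np.ones(len(uv))]@R
    return C+r*(((p0-C)@nn)/(r@nn))[:,None]
if __name__=='__main__':
  for n in ('top','scene'):
    z=np.load(f'pics/{n}0.npz');P=pts(n,z['d'])
    g=cv2.cvtColor(z['p'],cv2.COLOR_RGB2GRAY); S=6
    box=dict(top=(236,232,305,292),scene=(338,200,412,245))[n]
    cr=cv2.resize(g[box[1]:box[3],box[0]:box[2]],None,fx=S,fy=S,interpolation=cv2.INTER_CUBIC)
    m=(cr<75).astype(np.uint8)
    k,lab,st,ce=cv2.connectedComponentsWithStats(m)
    o=np.argsort(-st[1:,4])[:3]+1; print(n,st[o])
    vis=cv2.cvtColor(cr,cv2.COLOR_GRAY2BGR)
    for i in o[:2]:
        cs,_=cv2.findContours((lab==i).astype(np.uint8),0,2); q=max(cs,key=cv2.contourArea)
        cv2.drawContours(vis,[q],-1,(0,0,255),1)
        uv=(q[:,0]+.5)/S-.5+np.array(box[:2]); np.save(f'pics/jaw_{n}_{list(o).index(i)}.npy',uv)
    cv2.imwrite(f'pics/jaw_{n}.png',vis)
E
python3 w.py
```

```text
top [[   54    63   205   108 13369]
 [   78   204   243    83 11813]
 [  277    25    33    23   370]]
scene [[    0   120   410   150 31121]
 [   91    38   267   115 17083]
 [  258   226    10    25   154]]
```

```bash
python3 -c "
import cv2,numpy as np
a=cv2.imread('pics/jaw_top.png');b=cv2.imread('pics/jaw_scene.png')
c=np.zeros((a.shape[0]+b.shape[0],max(a.shape[1],b.shape[1]),3),np.uint8);c[:a.shape[0],:a.shape[1]]=a;c[a.shape[0]:,:b.shape[1]]=b
print(c.shape);cv2.imwrite('pics/jaws.png',cv2.resize(c,None,fx=.9,fy=.9))"
```

```text
(630, 444, 3)
```

View pics/jaws.png

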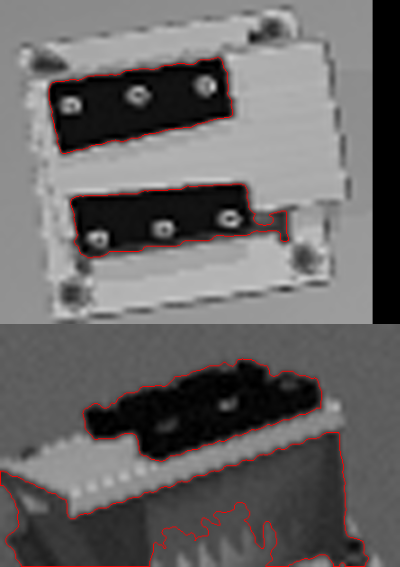

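```bash
cat > fit.py <<'E'
from h import *; from w import *; from scipy.optimize import least_squares
T=lambda a:(np.array(a)/.9+.5)/6-.5+np.array([236,232])
J0=np.load('pics/jaw_top_0.npy');J1=np.load('pics/jaw_top_1.npy')
def seg(J,a,b):
    a,b=T(a),T(b); d=b-a; L=np.linalg.norm(d); d/=L; r=J-a; t=r@d/L; e=abs(r@np.array([-d[1],d[0]])); return J[(t>.12)&(t<.88)&(e<.7)]
UJ=J0 if J0[:,1].mean()<J1[:,1].mean() else J1; LJ=J1 if UJ is J0 else J0
ui=seg(UJ,(62,153),(233,116)); li=seg(LJ,(72,198),(246,184))
um=seg(UJ,(223,58),(233,116)); lm=seg(LJ,(246,184),(249,212)); un=seg(UJ,(50,85),(62,153)); ln=seg(LJ,(72,198),(80,252))
print([len(k) for k in (ui,li,um,lm,un,ln)])
def W(n,uv,p,h):
    R=wayR(p[2]); o=np.array([p[0],p[1],.075]); X=cast(n,uv,o+h*R[:,2],R[:,2]); return (X-o)@R
def inner(x): return (54-(x*1000+45)*12/90)/2000-.0145*np.tan(np.radians(30))
def res(p,full=False):
    a=W('top',ui,p,.0145); b=W('top',li,p,.0145)
    r=[a[:,1]+inner(a[:,0]), b[:,1]-inner(b[:,0])]
    for q in(um,lm): r.append(W('top',q,p,0)[:,0]+.045)
    for q in(un,ln): r.append(W('top',q,p,.0145)[:,0]-.045)
    if full: return [(k.mean()*1000).round(2) for k in r],[(k.std()*1000).round(2) for k in r]
    return np.concatenate([k/np.sqrt(len(k)) for k in r])
s=least_squares(res,[.54,.11,.14],x_scale=[.01,.01,.1],diff_step=1e-4); print(s.x,np.degrees(s.x[2]),res(s.x,True))
np.save('way.npy',s.x)
p=s.x;R=wayR(p[2]);o=np.array([p[0],p[1],.075])
for n,bx in dict(top=(236,232,305,292),scene=(330,195,415,265)).items():
    im=cv2.imread(f'pics/{n}0.png')[bx[1]:bx[3],bx[0]:bx[2]]; im=cv2.resize(im,None,fx=7,fy=7,interpolation=cv2.INTER_CUBIC)
    i0,i1=inner(-.045),inner(.045)
    for poly in ([(-.045,i0),(.045,i1),(.045,.046),(-.045,.046)],[(-.045,-i0),(.045,-i1),(.045,-.046),(-.045,-.046)]):
        q=proj(n,np.array([o+R@np.array([a,b,.0145]) for a,b in poly])); q=((q-np.array(bx[:2])+.5)*7-.5).astype(np.int32); cv2.polylines(im,[q],1,(0,0,255),1)
    q=proj(n,np.array([o+R@np.array([a,b,0]) for a,b in [(-.095,-.04),(-.095,.04),(.055,.04),(.055,-.04)]])); q=((q-np.array(bx[:2])+.5)*7-.5).astype(np.int32); cv2.polylines(im,[q],1,(0,255,255),1)
    cv2.imwrite(f'pics/fit_{n}.png',im)
# depth check
z=np.load('pics/top0.npz');P=pts('top',z['d']);L=(P-o)@R
m=(L[...,0]>-.085)&(L[...,0]<-.055)&(abs(L[...,1])<.03); print('bed h',np.median(L[m][:,2]),m.sum())
z=np.load('pics/scene0.npz');P=pts('scene',z['d']);L=(P-o)@R
m=(L[...,0]>-.085)&(L[...,0]<-.055)&(abs(L[...,1])<.03)&(abs(L[...,2])<.03); print('bed h',np.median(L[m][:,2]),m.sum())
E
python3 fit.py
```

```text
[68, 32, 19, 12, 27, 25]
[0.53962746 0.12304022 0.15509944] 8.886543066508075 ([np.float64(-0.36), np.float64(0.43), np.float64(1.18), np.float64(0.87), np.float64(-1.17), np.float64(-0.93)], [np.float64(0.47), np.float64(0.5), np.float64(0.5), np.float64(0.3), np.float64(0.26), np.float64(0.58)])
bed h -0.0017276014305348804 302
bed h -0.0020504648847814756 75
```

View pics/fit_top.png

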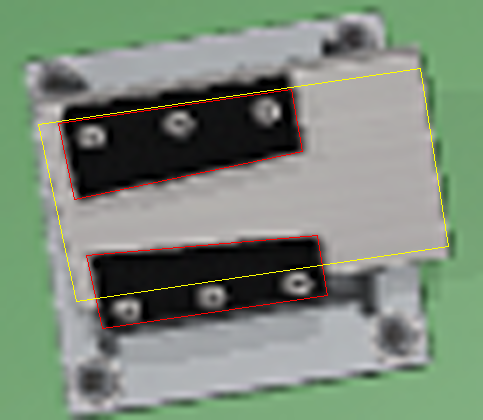

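View pics/fit_scene.png

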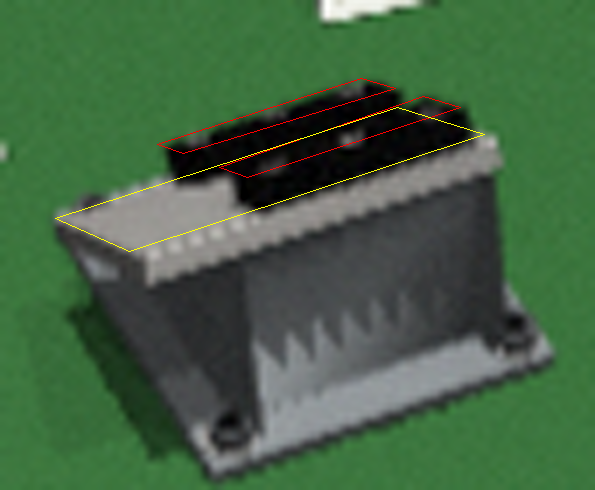

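The jaw fit sits well in the top view (origin about (0.540, 0.123), yaw 8.9°). The scene view is off by about 1 px, which is within the calibration tolerance. The top view puts the lever centre line at y≈-0.283, its end at x≈0.414, and its yaw at 1.7°. I'll now swing the arm around the base at height.

```bash
cat > plan.py <<'E'
from h import *; from scipy.spatial.transform import Rotation as Ro
def delta(p,R):
    o=get_obs(); R0=Ro.from_quat(o['orientation']); rv=(Ro.from_matrix(R)*R0.inv()).as_rotvec(degrees=True)
    return ((np.array(p)-o['tool_pos'])*100).round(2), rv.round(2)
def toolR(fw,side): # fw tool z, side tool y
    z=np.array(fw)/np.linalg.norm(fw); y=np.array(side)-np.dot(side,z)*z; y/=np.linalg.norm(y); return np.c_[np.cross(y,z),y,z]
def graspR(a=30,psi=1.7):
    s,c=np.sin(np.radians(psi)),np.cos(np.radians(psi)); ca,sa=np.cos(np.radians(a)),np.sin(np.radians(a))
    return toolR([sa*c,sa*s,-ca],[-s,c,0])
E
python3 -c "
from plan import *
R=graspR();g=np.array([.484,-.282,.029]);print(delta(g-.155*R[:,2],R),R)"
```

```text
(array([ 13.7 , -87.56, -24.09]), array([ -5.92, -29.68,  25.62])) [[-8.65644231e-01 -2.96662441e-02  4.99779930e-01]
 [-2.56917210e-02  9.99559860e-01  1.48331220e-02]
 [-5.00000000e-01  4.19993984e-19 -8.66025404e-01]]
```

Emit:
{"method": "jog_arm", "body": {"increments": "4 -3 0 0 0 5 0; 8 -6 0 0 0 10 0; 12 -9 0 0 0 15 0; 16 -12 0 0 0 20 0; 19 -15 0 0 0 26 0; 22 -18 0 0 0 26 0; 24 -22 0 0 0 26 0; 26 -26 0 0 0 26 0", "squeeze": 80}}

```text
t: 0.77
tool_pos: [0.5111, 0.3638, 0.4043]
orientation: [-0.013, 1.0, -0.0, -0.0]
ft_force: [1.0, 0.1, -0.3]
grip_width: 1.001
```

Emit:
{"method": "jog_arm", "body": {"increments": "0 -4 0 0 0 0 0; 0 -8 0 0 0 0 0; -1 -12 0 0 -3 0 0; -2 -16 0 0 -6 0 0; -3 -20 0 0 -9 0 0; -4 -24 0 0 -12 0 0; -5 -28 0 0 -15 0 0; -6 -32 0 0 -18 0 0"}}

```text
t: 1.43
tool_pos: [0.4486, 0.0438, 0.4047]
orientation: [-0.013, 0.987, -0.003, 0.158]
ft_force: [0.5, 0.3, 0.1]
grip_width: 1.0
```

```bash
python3 -c "
from plan import *
o=get_obs();print(o['q'],o['tool_pos'],o['orientation'])
R=graspR();g=np.array([.484,-.282,.029]);print(delta(g-.235*R[:,2],R))"
```

```text
[ 0.03539969  0.12469035  2.16295676 -0.02341634  0.53751318 -1.54380261] [0.4485997  0.04382719 0.40465521] [-0.01313694  0.98739573 -0.00258635  0.15770353]
(array([ -8.2 , -32.93, -17.21]), array([  0.85, -11.84,   0.31]))
```

Emit:
{"method": "jog_arm", "body": {"increments": "0 -4 0 0 0 0 0; 0 -8 0 0 0 0 0; 0 -12 0 0 0 0 0; 0 -16 0 0 0 0 0; -1 -20 -2 0 -3 0 0; -2 -24 -5 0 -6 0 0; -4 -28 -7 0 -9 0 0; -6 -31 -10 0 -12 0 0"}}

```text
t: 2.1
tool_pos: [0.4303, -0.1911, 0.3628]
orientation: [-0.011, 0.972, -0.001, 0.234]
ft_force: [0.9, 1.4, 0.1]
grip_width: 1.0
```

```bash
python3 -c "
from plan import *
o=get_obs();print(o['q'],o['tool_pos'],o['orientation'])
R=graspR();g=np.array([.484,-.282,.029]);print(delta(g-.205*R[:,2],R))"
```

```text
[-0.59148627  0.21582765  2.22610883  0.73157596  0.39508828 -2.82421345] [ 0.43025906 -0.19108607  0.36280545] [-1.10960249e-02  9.72191021e-01 -5.01775340e-04  2.33925727e-01]
(array([ -4.87,  -9.4 , -15.63]), array([ 0.43, -2.94,  0.49]))
```

```bash
cat > kin.py <<'E'
from plan import *; from scipy.optimize import least_squares
D=[([1.09638454,.480828529,1.59688682,-1.1e-5,1.06509977,-.0465982784],[0.26955923,0.5912403,0.40406958],[.212276533,.977209445,-.00059187,-.0001527]),
([0.03539969,0.12469035,2.16295676,-0.02341634,0.53751318,-1.54380261],[0.4485997,0.04382719,0.40465521],[-0.01313694,0.98739573,-0.00258635,0.15770353]),
([-0.59148627,0.21582765,2.22610883,0.73157596,0.39508828,-2.82421345],[0.43025906,-0.19108607,0.36280545],[-1.10960249e-02,9.72191021e-01,-5.01775340e-04,2.33925727e-01])]
Y=lambda a:Ro.from_euler('y',a);Z=lambda a:Ro.from_euler('z',a)
def fk(q,k):
    a1,h,L1,L2,e,d6=k
    A=Z(q[0]); B=A*Y(q[1]); C=B*Y(q[2]); W=C*Z(q[3])*Y(q[4])
    p=A.apply([a1,0,h])+B.apply([0,0,L1])+C.apply([e,0,L2])+W.apply([0,0,d6]); return p,W*Z(q[5])
LO=np.array([-2.75,-.82,.23,-1.56,.09,-2.92]);HI=np.array([2.75,2.05,2.67,4.7,2.69,2.92])
def ik(p,R,k,q0):
    f=lambda q:np.r_[(fk(q,k)[0]-p)*5,(fk(q,k)[1]*R.inv()).as_rotvec()]
    s=least_squares(f,np.clip(q0,LO+1e-3,HI-1e-3),bounds=(LO,HI)); return s.x,np.abs(s.fun).max()
E
python3 - <<'E'
from kin import *
for q,p,o in D: print((fk(q,[0]*6)[1].inv()*Ro.from_quat(o)).as_rotvec(degrees=True))
g=lambda k:np.concatenate([fk(q,k)[0]-p for q,p,o in D])
s=least_squares(g,[.05,.3,.4,.4,0,.1]);print(s.x,abs(s.fun).max(),np.linalg.svd(s.jac)[1])
np.save('kin.npy',s.x)
E
```

```text
[ 8.25969588e-06 -7.80372246e-06  8.99999946e+01]
[-1.34504615e-07 -3.73124210e-07  9.00000003e+01]
[-3.12797673e-07 -4.82421376e-08  8.99999999e+01]
[-0.08832635  0.44464628  0.65548154  0.53115161  0.0613023   0.31038557] 0.031620838789318775 [3.37404836 2.51528178 0.44918167 0.26041397 0.12141795 0.06952167]
```

```bash
sed -i 's/a1,h,L1,L2,e,d6=k/a1,h,L1,L2,e,d6,b=k/; s/\[a1,0,h\]/[a1,b,h]/; s/W\*Z(q\[5\])$/W*Z(q[5]+np.pi\/2)/' kin.py; python3 - <<'E'
from kin import *
g=lambda k:np.concatenate([fk(q,k)[0]-p for q,p,o in D])
s=least_squares(g,[.05,.3,.4,.4,0,.1,.03],xtol=1e-14,ftol=1e-14);k=s.x;print(k,abs(s.fun).max(),np.linalg.svd(s.jac)[1])
np.save('kin.npy',k)
w=np.load('way.npy');from w import wayR
Rw=wayR(w[2]);ow=np.array([w[0],w[1],.075]); cur=np.array(get_obs()['q'])
for a in (0,10,20,30):
  for flip in (0,1):
    Rg=graspR(a); zg=np.array([.484,-.282,.029])
    if flip: Rg=Rg@np.diag([-1,-1,1.])
    # tensioner frame at start
    s1,c1=np.sin(np.radians(1.7)),np.cos(np.radians(1.7)); Rt=np.c_[[-s1,c1,0],[0,0,-1],[-c1,-s1,0]]
    q0=cur.copy(); q0[3]=0; q0[5]=-1.2 if not flip else 1.6
    for nm,R,g in [('grasp',Rg,zg),('pre',Rg,zg-.06*Rg[:,2])]+[('home%+d'%x,Rw@Rt.T@Rg,ow+Rw@np.array([-.025+x/1000,0,.12])) for x in(-110,0)]:
        q,e=ik(g-.155*R[:,2],Ro.from_matrix(R),k,q0); print(a,flip,nm,q.round(2),round(e,4))
E
```

```text
[-2.63230720e-08  3.17600029e-01  5.97300037e-01  4.45000019e-01
  3.29000104e-02  1.98300045e-01  3.02999871e-02] 1.2792335440936498e-08 [3.37430204 2.51538708 1.73580793 0.43985057 0.25317366 0.10779383
 0.06855328]
0 0 grasp [-0.58  0.67  1.96 -0.    0.51 -2.18] 0.0
0 0 pre [-0.58  0.57  1.94 -0.    0.63 -2.18] 0.0
0 0 home-110 [-0.01  0.89  1.4  -0.14  1.81 -1.7 ] 0.0
0 0 home+0 [ 0.13  0.88  1.41 -0.02  1.8  -1.59] 0.0
0 1 grasp [-0.58  0.67  1.96  0.    0.51  0.96] 0.0
0 1 pre [-0.58  0.57  1.94  0.    0.63  0.96] 0.0
0 1 home-110 [-0.01  0.89  1.4  -0.14  1.81  1.44] 0.0
0 1 home+0 [ 0.13  0.88  1.41 -0.02  1.8   1.55] 0.0
10 0 grasp [-0.65  0.64  2.08  0.37  0.3  -2.6 ] 0.0
10 0 pre [-0.66  0.52  2.08  0.28  0.42 -2.51] 0.0
10 0 home-110 [-0.02  0.79  1.49 -0.12  1.64 -1.7 ] 0.0
10 0 home+0 [ 0.13  0.78  1.51 -0.02  1.63 -1.59] 0.0
10 1 grasp [-0.65  0.64  2.08  0.37  0.3   0.54] 0.0
10 1 pre [-0.66  0.52  2.08  0.28  0.42  0.63] 0.0
10 1 home-110 [-0.02  0.79  1.49 -0.12  1.64  1.44] 0.0
10 1 home+0 [ 0.13  0.78  1.51 -0.02  1.63  1.55] 0.0
20 0 grasp [-0.69  0.63  2.15  0.68  0.23 -2.92] 0.1148
20 0 pre [-0.73  0.51  2.18  0.65  0.3  -2.92] 0.0725
20 0 home-110 [-0.03  0.69  1.6  -0.11  1.46 -1.71] 0.0
20 0 home+0 [ 0.13  0.68  1.62 -0.01  1.46 -1.59] 0.0
20 1 grasp [-0.73  0.64  2.19  1.38  0.24 -0.53] 0.0
20 1 pre [-0.76  0.52  2.21  0.98  0.3  -0.15] 0.0
20 1 home-110 [-0.03  0.69  1.6  -0.11  1.46  1.43] 0.0
20 1 home+0 [ 0.13  0.68  1.62 -0.01  1.46  1.55] 0.0
30 0 grasp [-0.71  0.63  2.18  0.69  0.2  -2.92] 0.3007
30 0 pre [-0.76  0.5   2.23  0.65  0.26 -2.92] 0.2659
30 0 home-110 [-0.04  0.59  1.72 -0.09  1.27 -1.73] 0.0
30 0 home+0 [ 0.13  0.58  1.73 -0.01  1.27 -1.59] 0.0
30 1 grasp [-0.82  0.69  2.29  2.02  0.43 -1.27] 0.0
30 1 pre [-0.88  0.56  2.32  1.75  0.41 -1.03] 0.0
30 1 home-110 [-0.04  0.59  1.72 -0.09  1.27  1.42] 0.0
30 1 home+0 [ 0.13  0.58  1.73 -0.01  1.27  1.55] 0.0
```

The kinematics fit is exact, so the joint limits can be checked. A straight-down grasp (q5 0.51) and the home pose (q5 1.8) are both well within range, so I'll grasp straight down.

```bash
python3 -c "
from plan import *
R=graspR(0);g=np.array([.479,-.282,.029]);print(delta(g-.255*R[:,2],R))"
```

```text
(array([ 4.87, -9.09, -7.88]), array([-0.34, 27.05,  0.38]))
```

Emit:
{"method": "jog_arm", "body": {"increments": "0 0 0 0 0 0 0"}}

```text
t: 2.18
tool_pos: [0.4304, -0.1921, 0.3629]
orientation: [-0.011, 0.972, -0.001, 0.235]
ft_force: [0.2, 0.9, 0.3]
grip_width: 1.002
```

```bash
python3 -c "
from plan import *
R=graspR(0);g=np.array([.479,-.282,.029]);print(delta(g-.255*R[:,2],R))"
```

```text
(array([ 4.86, -8.99, -7.89]), array([-0.26, 27.17,  0.37]))
```

Emit:
{"method": "jog_arm", "body": {"increments": "1.2 -2.2 -2 0 6.8 0.1 0; 2.4 -4.5 -4 0 13.6 0.2 0; 3.6 -6.7 -6 0 20.4 0.3 0; 4.9 -9 -7.9 -0.3 27.2 0.4 0; 4.9 -9 -7.9 -0.3 27.2 0.4 0; 4.9 -9 -7.9 -0.3 27.2 0.4 0; 4.9 -9 -7.9 -0.3 27.2 0.4 0"}}

```text
t: 2.77
tool_pos: [0.4805, -0.2794, 0.2846]
orientation: [-0.016, 1.0, 0.001, -0.001]
ft_force: [-0.5, 0.9, 0.0]
grip_width: 0.993
```

```bash
python3 -c "
from plan import *
R=graspR(0);g=np.array([.479,-.282,.029]);print(delta(g-.155*R[:,2],R),get_obs()['q'])
shot('top','top1')
im=cv2.imread('pics/top1.png')[215:335,330:470];cv2.imwrite('pics/top1z.png',cv2.resize(im,None,fx=5,fy=5,interpolation=cv2.INTER_CUBIC))"
```

```text
(array([ -0.15,  -0.26, -10.06]), array([-0.08, -0.1 , -0.1 ])) [-5.81337740e-01  5.04349147e-01  1.92234470e+00  3.30640365e-04
  7.17193903e-01 -2.18384819e+00]
```

View pics/top1z.png

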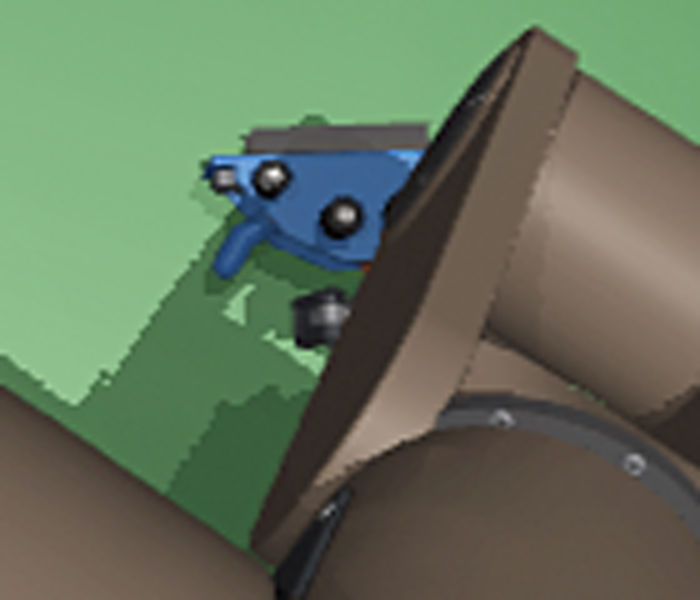

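The arm hides the lever in this view; the left finger is just visible at about (325,315). The tensioner hasn't moved. Now I'll descend and close.

Emit:
{"method": "jog_arm", "body": {"increments": "0 0 -3 0 0 0 0; -0.1 -0.2 -6 0 0 0 0; -0.1 -0.2 -8.5 0 0 0 0; -0.1 -0.2 -10.2 0 0 0 0; -0.1 -0.2 -10.2 0 0 0 0; -0.1 -0.2 -10.2 0 0 0 0; -0.1 -0.2 -10.2 0 0 0 1; -0.1 -0.2 -10.2 0 0 0 1", "squeeze": 120}}

```text
t: 3.48
tool_pos: [0.4797, -0.2822, 0.1849]
orientation: [-0.016, 1.0, -0.0, 0.0]
ft_force: [-0.1, 0.4, 0.1]
grip_width: 0.747
```

Emit:
{"method": "jog_arm", "body": {"increments": "0 0 0 0 0 0 1; 0 0 0 0 0 0 1; 0 0 0 0 0 0 1; 0 0 0 0 0 0 1; 0 0 0 0 0 0 1; 0 0 0 0 0 0 1", "squeeze": 120}}

```text
t: 3.98
tool_pos: [0.4794, -0.2822, 0.1837]
orientation: [-0.015, 1.0, 0.0, -0.001]
ft_force: [-2.9, 1.4, 12.3]
grip_width: 0.243
```

Emit:
{"method": "jog_arm", "body": {"increments": "0 0 1 0 0 0 1; 0 0 2.5 0 0 0 1; 0 0 5 0 0 0 1; 0 0 8 0 0 0 1; 0 0 11 0 0 0 1; 0 0 14 0 0 0 1; 0 0 15 0 0 0 1; 0 0 15 0 0 0 1"}}

```text
t: 4.65
tool_pos: [0.4797, -0.2823, 0.3353]
orientation: [-0.016, 1.0, -0.001, 0.0]
ft_force: [0.4, 0.1, -7.3]
grip_width: 0.237
```

```bash
python3 -c "
from plan import *
o=get_obs();print(o['tool_pos'],o['ft_force'],o['ft_torque'],o['grip_width'])
shot('scene','scene2')
im=cv2.imread('pics/scene2.png')[150:310,150:350];cv2.imwrite('pics/s2z.png',cv2.resize(im,None,fx=3.7,fy=3.7,interpolation=cv2.INTER_CUBIC))"
```

```text
[ 0.47971725 -0.28231203  0.33534103] [ 0.44140879  0.08878161 -7.28144876] [-0.11841144  0.55573904  0.04333609] 0.23742393762445
```

View pics/s2z.png

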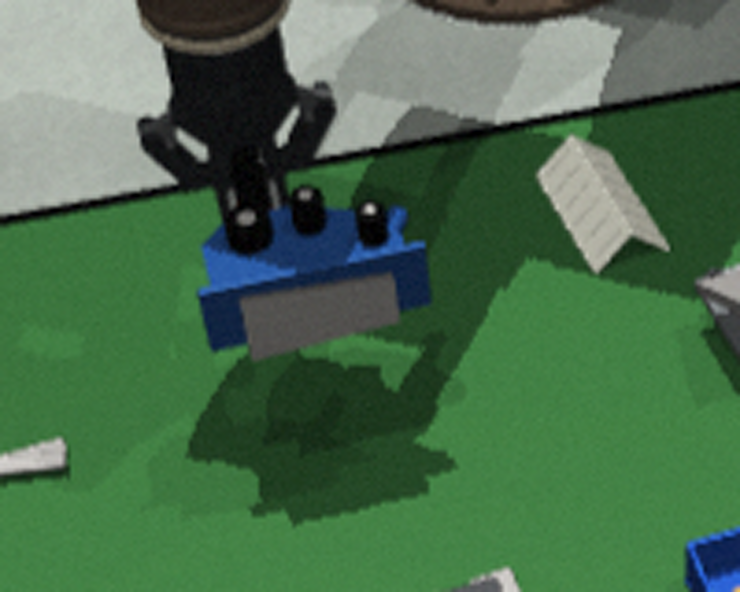

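The tensioner is held level, with a 7.3 N load. Next I'll measure the sole in the gripper (dark grey face at crop (240..400, 280..355)).

```bash
cat > sole.py <<'E'
from plan import *
import sys
def sole(n,fn,box,show=True):
    z=np.load(f'pics/{fn}.npz');P=pts(n,z['d']);hsv=cv2.cvtColor(z['p'],cv2.COLOR_RGB2HSV)
    m=np.zeros((480,640),bool);m[box[1]:box[3],box[0]:box[2]]=1
    m&=(hsv[...,1]<60)&(hsv[...,2]>50)&(hsv[...,2]<150); m=cv2.morphologyEx(m.astype(np.uint8),cv2.MORPH_OPEN,np.ones((3,3)))
    k,l,st,c=cv2.connectedComponentsWithStats(m); i=1+np.argmax(st[1:,4]); m=l==i
    G=P[cv2.erode(m.astype(np.uint8),np.ones((3,3)))>0]; G0=G
    for _ in range(5):
        c=G.mean(0); w=np.linalg.svd(G-c)[2][2]; r=(G0-c)@w; G=G0[abs(r)<.006]
    return m,c,w,G,st[i]
if __name__=='__main__':
    m,c,w,G,st=sole('scene','scene2',(205,215,270,260)); w*=-np.sign(w[0]) # z_t points toward robot
    print('sole n',w,c,len(G),st,'elev deg',np.degrees(np.arcsin(w[2])),'yaw',np.degrees(np.arctan2(-w[1],-w[0])),'rms',(((G-c)@w).std()))
    q,_=cv2.findContours(m.astype(np.uint8),0,2)[0:2]; r=cv2.boxPoints(cv2.minAreaRect(max(q,key=cv2.contourArea))); print(r)
    P=pts('scene',np.load('pics/scene2.npz')['d'])
    X=P[m]; e=np.array([-w[1],w[0],0]);e/=-np.linalg.norm(e)*np.sign(-e[1]) if e[1]!=0 else 1
    a=(X-c)@e; print('extent along x',np.percentile(a,[1,99]),'z range',X[:,2].min(),X[:,2].max(),'x at c',c[0])
E
python3 sole.py
```

```text
sole n [-0.99953981 -0.02884141  0.00939899] [ 0.6038984  -0.25505014  0.18273505] 487 [215 224  43  23 638] elev deg 0.5385306454136558 yaw 1.6527934615783657 rms 0.0022124775023279596
[[214.5135  230.08105]
 [255.54054 223.24323]
 [258.32434 239.94592]
 [217.29729 246.78375]]
extent along x [-0.04634281  0.0512412 ] z range 0.14558661335914436 1.2541090308599072 x at c 0.6038984024595331
```

No slip: the sole is at x=0.604 and 0.5° off square, so the grip is 125 mm above the sole. I'll work out the pre-insert pose next.

```bash
cat > tgt.py <<'E'
from kin import *; from w import wayR
w=np.load('way.npy'); G=np.array([-.125,.025,.155]); k=np.load('kin.npy')
def tcp(s,y,h,psi=None,o=None):
    Rw=wayR(w[2] if psi is None else np.radians(psi)); o=np.array([w[0],w[1],.075]) if o is None else o
    Rt=np.c_[Rw[:,2],Rw[:,0],Rw[:,1]]; return o+Rw@np.array([s,y,h])-Rt@G, Rt
def cur():
    ob=get_obs(); R=Ro.from_quat(ob['orientation']).as_matrix(); p=ob['tool_pos']
    o=p+R@G; Rt=np.c_[R[:,1],R[:,2],R[:,0]]; Rw=wayR(w[2]); 
    return Rw.T@(o-np.array([w[0],w[1],.075])), Ro.from_matrix(Rw.T@Rt).as_rotvec(degrees=True)
E
python3 - <<'E'
from tgt import *
q0=get_obs()['q']
print(cur())
for a in [(-.115,0,.06),(-.115,0,.02),(0,0,0)]:
    p,R=tcp(*a); q,e=ik(p,Ro.from_matrix(R),k,q0); print(a,p.round(4),delta(p,R),q.round(2),e.round(4))
E
```

```text
(array([-0.38138341, -0.06304911,  0.08182097]), array([-54.85794224,   6.52920499,  -3.42622369]))
(-0.115, 0, 0.06) [ 0.5819 -0.0121  0.3154] (array([10.26, 26.99, -1.79]), array([-5.13, 54.72,  6.55])) [-0.02  0.78  1.48 -0.15  1.82 -1.71] 0.0
(-0.115, 0, 0.02) [ 0.6045 -0.0085  0.2827] (array([12.53, 27.35, -5.07]), array([-5.13, 54.72,  6.55])) [-0.02  0.85  1.43 -0.15  1.81 -1.71] 0.0
(0, 0, 0) [0.5981 0.1069 0.2663] (array([11.89, 38.89, -6.7 ]), array([-5.13, 54.72,  6.55])) [ 0.13  0.88  1.42 -0.02  1.8  -1.59] 0.0
```

Emit:
{"method": "jog_arm", "body": {"increments": "1 3 2 -0.6 6.8 0.8 1; 2 6.5 4 -1.3 13.7 1.6 1; 4 10 4 -1.9 20.5 2.5 1; 5 13.5 4 -2.6 27.4 3.3 1; 7 17 3 -3.2 34.2 4.1 1; 8 20.5 2 -3.8 41 4.9 1; 9 24 0 -4.5 47.9 5.7 1; 10.3 27 -1.8 -5.1 54.7 6.6 1"}}

```text
t: 5.37
tool_pos: [0.5822, -0.0095, 0.3119]
orientation: [-0.07, 0.883, -0.036, -0.464]
ft_force: [0.1, 0.1, -8.4]
grip_width: 0.234
```

Emit:
{"method": "jog_arm", "body": {"increments": "0 0 0 0 0 0 1; 0 0 0 0 0 0 1"}}

```text
t: 5.53
tool_pos: [0.5822, -0.01, 0.3091]
orientation: [-0.071, 0.882, -0.035, -0.464]
ft_force: [0.8, -1.2, -7.5]
grip_width: 0.236
```

```bash
python3 - <<'E'
from tgt import *
print(cur(),delta(*tcp(-.115,0,.06)))
o=get_obs(); print(o['t'],o['ft_force'],o['ft_torque'],o['grip_width'])
for n,b in dict(scene=(250,130,450,280),top=(200,180,400,330)).items():
    shot(n,n+'3'); im=cv2.imread(f'pics/{n}3.png')[b[1]:b[3],b[0]:b[2]];cv2.imwrite(f'pics/{n}3z.png',cv2.resize(im,None,fx=4,fy=4,interpolation=cv2.INTER_CUBIC))
E
```

```text
(array([-0.1126857 ,  0.00401924,  0.05572204]), array([ 0.43588869, -0.23713559,  0.04930939])) (array([-0.04, -0.2 ,  0.63]), array([-0.1 , -0.46, -0.18]))
5.5333 [ 0.82913833 -1.21240904 -7.48785361] [-0.02149589 -0.98213942  0.02474461] 0.23608364506239224
```

View pics/scene3z.png

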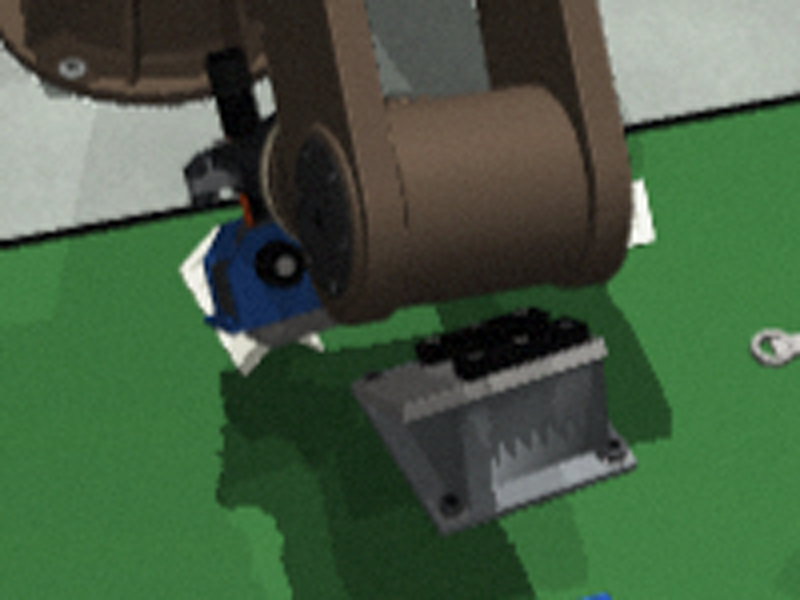

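View pics/top3z.png

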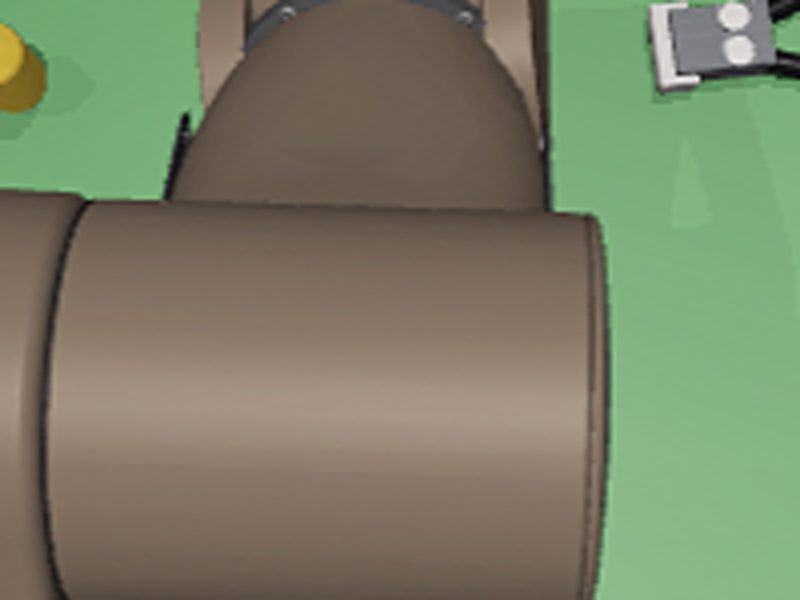

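The top view is blocked by the elbow. The scene view shows the tensioner's tail at about (220,320) in the crop, lever-up, with the mount mouth ahead at (385,380). I'll shift the way origin 2 mm in x, since both depth readings put the bed about 2 mm low, and descend to h≈20 mm.

```bash
python3 -c "
import numpy as np
w=np.load('way.npy');w[0]+=.002;np.save('way.npy',w)
from tgt import *
print(cur(),delta(*tcp(-.115,0,.02)))"
```

```text
(array([-0.11462155,  0.00294774,  0.05932302]), array([ 0.08514506, -0.07081867, -0.0374818 ])) (array([ 2.44,  0.37, -3.04]), array([-0.07, -0.1 , -0.01]))
```

Emit:
{"method": "jog_arm", "body": {"increments": "0.6 0.1 -0.8 0 0 0 1; 1.2 0.2 -1.6 0 0 0 1; 1.8 0.3 -2.3 0 0 0 1; 2.4 0.4 -3 0 0 0 1; 2.4 0.4 -3 0 0 0 1; 2.4 0.4 -3 0 0 0 1; 2.4 0.4 -3 0 0 0 1"}}

```text
t: 6.22
tool_pos: [0.6063, -0.0082, 0.2851]
orientation: [-0.069, 0.884, -0.035, -0.461]
ft_force: [-0.4, -0.1, -7.0]
grip_width: 0.235
```

```bash
python3 - <<'E'
from tgt import *
print(cur(),delta(*tcp(-.115,0,.004)))
o=get_obs(); print(o['t'],o['ft_force'],o['ft_torque'],o['grip_width'])
for n,b in dict(scene=(250,130,450,280)).items():
    shot(n,n+'4'); im=cv2.imread(f'pics/{n}4.png')[b[1]:b[3],b[0]:b[2]];cv2.imwrite(f'pics/{n}4z.png',cv2.resize(im,None,fx=4,fy=4,interpolation=cv2.INTER_CUBIC))
E
```

```text
(array([-0.1143519 , -0.00117409,  0.02224217]), array([ 0.03811441, -0.04032804, -0.05968561])) (array([ 0.93,  0.11, -1.56]), array([-0.06, -0.05,  0.03]))
6.2167 [-0.39302661 -0.10095489 -7.04573377] [-0.00798762 -0.8882869   0.00216086] 0.23476569440170073
```

View pics/scene4z.png

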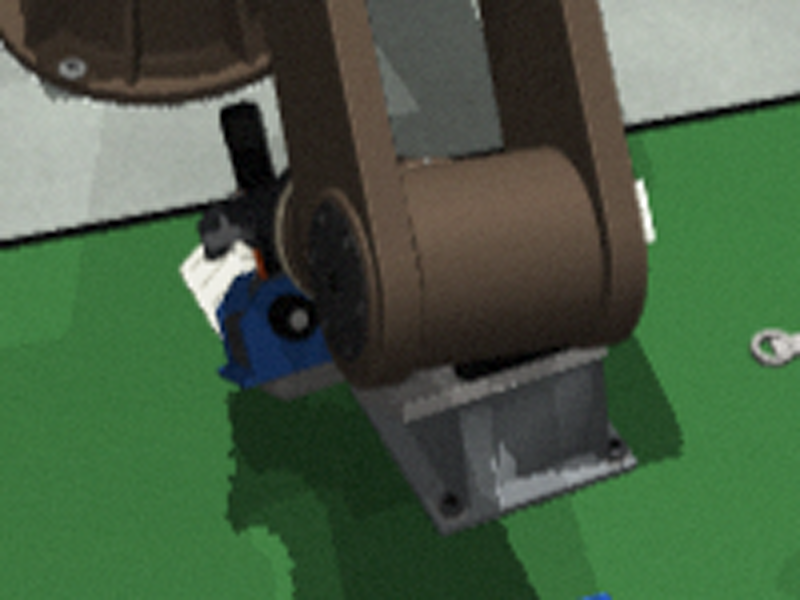

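The view shows the foot's tail at about (300,380) in the crop, above and short of the bed's end; the arm hides the nose. I'll descend gently while watching the force.

Emit:
{"method": "jog_arm", "body": {"increments": "0.3 0 -0.5 0 0 0 1; 0.6 0.1 -1 0 0 0 1; 0.8 0.1 -1.3 0 0 0 1; 0.9 0.1 -1.5 0 0 0 1; 0.9 0.1 -1.5 0 0 0 1; 0.9 0.1 -1.5 0 0 0 1"}}

```text
t: 6.77
tool_pos: [0.6153, -0.007, 0.2698]
orientation: [-0.069, 0.884, -0.035, -0.461]
ft_force: [0.8, -0.2, -7.6]
grip_width: 0.24
```

```bash
python3 -c "
from tgt import *
o=get_obs();print(cur(),o['ft_force'],o['ft_torque'],delta(*tcp(-.115,0,0)))"
```

```text
(array([-0.11467112,  0.00020408,  0.00451437]), array([ 0.05742896, -0.04577977, -0.04918302])) [ 0.7779358  -0.1701163  -7.62122182] [ 0.02855368 -0.99729695 -0.01315381] (array([ 0.26,  0.03, -0.35]), array([-0.06, -0.07,  0.01]))
```

Emit:
{"method": "jog_arm", "body": {"increments": "0.1 0 -0.1 0 0 0 1; 0.1 0 -0.2 0 0 0 1; 0.1 0 -0.2 0 0 0 1; 0.1 0 -0.2 0 0 0 1"}}

```text
t: 7.1
tool_pos: [0.6163, -0.0071, 0.2681]
orientation: [-0.069, 0.884, -0.035, -0.461]
ft_force: [-0.4, 1.0, -7.5]
grip_width: 0.235
```

```bash
python3 -c "
from tgt import *
o=get_obs();print(cur(),o['ft_force'],o['ft_torque'],delta(*tcp(-.115,0,0)))"
```

```text
(array([-0.11483715,  0.00032184,  0.00246437]), array([ 0.02917176, -0.0428364 , -0.05056808])) [-0.44252513  1.00831307 -7.53161556] [ 0.00482276 -0.99586938 -0.01256775] (array([ 0.16,  0.03, -0.18]), array([-0.06, -0.04,  0.02]))
```

Emit:
{"method": "jog_arm", "body": {"increments": "0.1 0 -0.1 0 0 0 1; 0.1 0 -0.2 0 0 0 1; 0.1 0 -0.2 0 0 0 1; 0.1 0 -0.2 0 0 0 1"}}

```text
t: 7.43
tool_pos: [0.6173, -0.007, 0.2659]
orientation: [-0.069, 0.884, -0.035, -0.461]
ft_force: [-0.4, 0.7, -7.5]
grip_width: 0.231
```

Emit:
{"method": "jog_arm", "body": {"increments": "0.1 0 -0.1 0 0 0 1; 0.1 0 -0.1 0 0 0 1; 0.1 0 -0.1 0 0 0 1"}}

```text
t: 7.68
tool_pos: [0.6181, -0.0071, 0.2653]
orientation: [-0.069, 0.884, -0.035, -0.461]
ft_force: [-4.2, -2.2, -2.0]
grip_width: 0.236
```

```bash
python3 -c "
from tgt import *
o=get_obs();print(cur(),o['ft_force'],o['ft_torque'],delta(*tcp(-.115,0,0)))"
```

```text
(array([-0.11515574,  0.0006362 , -0.00067137]), array([ 0.09544532, -0.04735787, -0.05429654])) [-4.20809    -2.24573149 -2.03057986] [0.07011124 0.11185003 0.24593955] (array([-0.02,  0.04,  0.1 ]), array([-0.05, -0.11,  0.02]))
```

Contact came at h≈-0.5 mm with about 7 N along the bed normal, so the way pose is confirmed to about 1 mm. Now I'll slide into the mouth.

Emit:
{"method": "jog_arm", "body": {"increments": "-0.1 0.5 0.05 0 0 0 1; -0.2 1 0.05 0 0 0 1; -0.25 1.5 0.05 0 0 0 1; -0.3 2 0.05 0 0 0 1; -0.4 2.5 0.05 0 0 0 1; -0.45 3 0.05 0 0 0 1; -0.55 3.5 0.05 0 0 0 1; -0.6 4 0.05 0 0 0 1"}}

```text
t: 8.35
tool_pos: [0.612, 0.0335, 0.2657]
orientation: [-0.069, 0.884, -0.035, -0.461]
ft_force: [-5.2, -3.0, 0.4]
grip_width: 0.236
```

```bash
python3 -c "
from tgt import *
o=get_obs();print(cur(),o['ft_force'],o['ft_torque'],delta(*tcp(-.035,0,0)))"
```

```text
(array([-0.07411248,  0.00012192, -0.00055178]), array([ 0.07213564, -0.04657695, -0.03745885])) [-5.24537616 -2.9908793   0.4457549 ] [-0.23868233  0.4582492   0.27677454] (array([-0.65,  3.88,  0.06]), array([-0.05, -0.08,  0.  ]))
```

Emit:
{"method": "jog_arm", "body": {"increments": "-0.1 0.5 0.05 0 0 0 1; -0.2 1 0.05 0 0 0 1; -0.25 1.5 0.05 0 0 0 1; -0.3 2 0.05 0 0 0 1; -0.4 2.5 0.05 0 0 0 1; -0.5 3 0.05 0 0 0 1; -0.55 3.5 0.05 0 0 0 1; -0.6 3.8 0.05 0 0 0 1"}}

```text
t: 9.02
tool_pos: [0.6063, 0.0717, 0.266]
orientation: [-0.069, 0.884, -0.035, -0.461]
ft_force: [-2.0, -1.3, -4.5]
grip_width: 0.239
```

```bash
python3 -c "
from tgt import *
o=get_obs();print(cur(),o['ft_force'],o['ft_torque'],delta(*tcp(-.01,0,0)))"
```

```text
(array([-0.03547275, -0.00033844, -0.00051962]), array([ 0.02307106, -0.05699257, -0.04457611])) [-1.95766866 -1.313932   -4.46795575] [-0.0969833  -0.47717582  0.07557722] (array([-0.46,  2.53,  0.03]), array([-0.07, -0.03,  0.  ]))
```

Emit:
{"method": "jog_arm", "body": {"increments": "-0.05 0.4 0 0 0 0 1; -0.1 0.8 0 0 0 0 1; -0.2 1.2 0 0 0 0 1; -0.25 1.6 0 0 0 0 1; -0.3 2 0 0 0 0 1; -0.35 2.3 0 0 0 0 1; -0.4 2.5 0 0 0 0 1; -0.4 2.5 0 0 0 0 1"}}

```text
t: 9.68
tool_pos: [0.6023, 0.0964, 0.266]
orientation: [-0.069, 0.884, -0.035, -0.461]
ft_force: [-2.5, 0.7, -6.3]
grip_width: 0.234
```

```bash
python3 -c "
from tgt import *
o=get_obs();print(cur(),o['ft_force'],o['ft_torque'],delta(*tcp(-.0,0,0)))"
```

```text
(array([-0.01038365, -0.00021561, -0.00050585]), array([ 0.01914188, -0.0607316 , -0.04514779])) [-2.50486516  0.70675182 -6.26290356] [ 0.08188067 -0.66857824  0.00809748] (array([-0.22,  1.04,  0.03]), array([-0.07, -0.03,  0.  ]))
```

Still free at 10 mm from nominal home. I'll go in small steps now.

Emit:
{"method": "jog_arm", "body": {"increments": "-0.05 0.2 0 0 0 0 1; -0.05 0.4 0 0 0 0 1; -0.1 0.5 0 0 0 0 1; -0.1 0.6 0 0 0 0 1; -0.1 0.6 0 0 0 0 1"}}

```text
t: 10.1
tool_pos: [0.6013, 0.1021, 0.2659]
orientation: [-0.069, 0.884, -0.035, -0.461]
ft_force: [-0.8, 0.1, -8.5]
grip_width: 0.234
```

```bash
python3 -c "
from tgt import *
o=get_obs();print(cur(),o['ft_force'],o['ft_torque'],delta(*tcp(-.0,0,0)))"
```

```text
(array([-0.00465772, -0.00013525, -0.00046026]), array([ 0.02618517, -0.04699788, -0.05064902])) [-0.83039518  0.11659667 -8.50230017] [ 0.07955276 -0.64964256  0.07089992] (array([-0.12,  0.48,  0.04]), array([-0.06, -0.04,  0.01]))
```

Emit:
{"method": "jog_arm", "body": {"increments": "-0.05 0.2 0 0 0 0 1; -0.05 0.3 0 0 0 0 1; -0.05 0.3 0 0 0 0 1; -0.05 0.3 0 0 0 0 1"}}

```text
t: 10.43
tool_pos: [0.6008, 0.1051, 0.2659]
orientation: [-0.069, 0.884, -0.035, -0.461]
ft_force: [-1.3, 0.1, -9.2]
grip_width: 0.238
```

```bash
python3 -c "
from tgt import *
o=get_obs();print(cur(),o['ft_force'],o['ft_torque'],delta(*tcp(-.0,0,0)))"
```

```text
(array([-1.60812489e-03, -7.69779414e-05, -4.19320879e-04]), array([ 0.03143175, -0.05593333, -0.05153756])) [-1.34557979  0.09427418 -9.24723293] [ 0.07176567 -0.74136954 -0.00696229] (array([-0.07,  0.18,  0.04]), array([-0.07, -0.04,  0.01]))
```

Emit:
{"method": "jog_arm", "body": {"increments": "-0.05 0.2 0 0 0 0 1; -0.05 0.2 0 0 0 0 1; -0.05 0.2 0 0 0 0 1; -0.05 0.3 0 0 0 0 1; -0.05 0.3 0 0 0 0 1"}}

```text
t: 10.85
tool_pos: [0.6004, 0.107, 0.2659]
orientation: [-0.069, 0.884, -0.036, -0.461]
ft_force: [-1.5, -13.2, -9.9]
grip_width: 0.236
```

```bash
python3 -c "
from tgt import *
o=get_obs();print(cur(),o['ft_force'],o['ft_torque'],delta(*tcp(-.0,0,0)))"
```

```text
(array([-0.00016482,  0.00015365, -0.00034626]), array([0.05484496, 0.03004633, 0.06413607])) [ -1.48489313 -13.1661263   -9.89248719] [-1.15581183 -0.93983071  1.43788367] (array([-0.03, -0.01,  0.04]), array([ 0.07, -0.04, -0.04]))
```

Emit:
{"method": "jog_arm", "body": {"increments": "0 0.05 0 0 0 0 1; 0 0.08 0 0 0 0 1; 0 0.08 0 0 0 0 1; 0 0.08 0 0 0 0 1"}}

```text
t: 11.18
tool_pos: [0.6004, 0.1072, 0.2659]
orientation: [-0.069, 0.884, -0.037, -0.461]
ft_force: [-0.9, -19.2, -10.4]
grip_width: 0.239
```

```bash
python3 -c "
from tgt import *
o=get_obs();print(cur(),o['ft_force'],o['ft_torque'],o['grip_width'])"
```

```text
(array([-0.00011394,  0.00018096, -0.00034124]), array([0.07172746, 0.06072169, 0.10243316])) [ -0.8984258  -19.17614812 -10.4214062 ] [-1.65729704 -0.9497979   2.17054767] 0.23946711969158452
```

Emit:
{"method": "jog_arm", "body": {"increments": "0 0.05 0 0 0 0 1; 0 0.08 0 0 0 0 1; 0 0.08 0 0 0 0 1; 0 0.08 0 0 0 0 1"}}

```text
t: 11.52
tool_pos: [0.6004, 0.1075, 0.2659]
orientation: [-0.069, 0.884, -0.037, -0.461]
ft_force: [-2.0, -25.3, -9.9]
grip_width: 0.234
```

```bash
python3 -c "
from tgt import *
o=get_obs();print(cur(),o['ft_force'],o['ft_torque'],o['grip_width'])"
```

```text
(array([-8.31533506e-05,  1.99347925e-04, -3.51168667e-04]), array([0.08682375, 0.09395444, 0.14962569])) [ -2.03673581 -25.30658973  -9.93528029] [-2.11894279 -0.89831484  2.82246265] 0.2337532209981947
```

It's wedged: 25 N of push, no further travel, and within 0.4 mm of nominal home. I'll relax the push and then open.

Emit:
{"method": "jog_arm", "body": {"increments": "0 -0.1 0 0 0 0 1; 0 -0.18 0 0 0 0 1; 0 -0.18 0 0 0 0 1; 0 -0.18 0 0 0 0 1"}}

```text
t: 11.85
tool_pos: [0.6004, 0.1069, 0.2659]
orientation: [-0.069, 0.884, -0.036, -0.461]
ft_force: [-1.1, -11.2, -10.5]
grip_width: 0.239
```

Emit:
{"method": "jog_arm", "body": {"increments": "0 0 0 0 0 0 0.3; 0 0 0 0 0 0 0; 0 0 0 0 0 0 0; 0 0 0 0 0 0 0; 0 0 0 0 0 0 0; 0 0 0 0 0 0 0; 0 0 0 0 0 0 0; 0 0 0 0 0 0 0"}}

```text
t: 12.52
tool_pos: [0.6003, 0.1078, 0.2661]
orientation: [-0.069, 0.884, -0.035, -0.461]
ft_force: [-0.4, -0.3, -0.3]
grip_width: 1.001
```

```bash
python3 -c "
from tgt import *
o=get_obs();print(cur(),o['ft_force'],o['ft_torque'],o['grip_width'],Ro.from_quat(o['orientation']).as_matrix()[:,2])"
```

```text
(array([ 0.00112493, -0.00015359, -0.00027663]), array([ 0.02756991, -0.0464749 , -0.04585065])) [-0.35209475 -0.25505519 -0.3206438 ] [ 0.09536453 -0.35282263 -0.02227438] 1.0013240259965692 [-0.80971519 -0.12579341 -0.57318176]
```

Emit:
{"method": "jog_arm", "body": {"increments": "1.6 0.25 1.15 0 0 0 0; 3.2 0.5 2.3 0 0 0 0; 4.9 0.75 3.4 0 0 0 0; 6.5 1 4.6 0 0 0 0; 8.1 1.25 5.7 0 0 0 0; 9.7 1.5 6.9 0 0 0 0; 11.3 1.75 8 0 0 0 0; 12.1 1.9 8.6 0 0 0 0"}}

```text
t: 13.18
tool_pos: [0.7226, 0.1269, 0.3533]
orientation: [-0.069, 0.885, -0.035, -0.46]
ft_force: [0.2, -0.4, 1.0]
grip_width: 1.001
```

Emit:
{"method": "jog_arm", "body": {"increments": "0 2 3 0 0 0 0; 0 6 7 0 0 0 0; 0 10 11 0 0 0 0; 0 14 14 0 0 0 0; 0 18 16 0 0 0 0; 0 22 16 0 0 0 0; -2 26 16 0 0 0 0; -4 30 16 0 0 0 0"}}

```text
t: 13.85
tool_pos: [0.6952, 0.3927, 0.5106]
orientation: [-0.069, 0.884, -0.035, -0.46]
ft_force: [0.1, 0.5, -1.0]
grip_width: 1.004
```

```bash
python3 - <<'E'
from tgt import *
o=get_obs(); print(o['t'],o['tool_pos'],o['ft_force'])
for n,b in dict(scene=(320,140,440,270),top=(215,200,335,300)).items():
    shot(n,n+'5'); im=cv2.imread(f'pics/{n}5.png')[b[1]:b[3],b[0]:b[2]];cv2.imwrite(f'pics/{n}5z.png',cv2.resize(im,None,fx=4.5,fy=4.5,interpolation=cv2.INTER_CUBIC))
E
```

```text
13.85 [0.69518309 0.39273347 0.51058562] [ 0.12458714  0.47214172 -0.96207347]
```

View pics/scene5z.png

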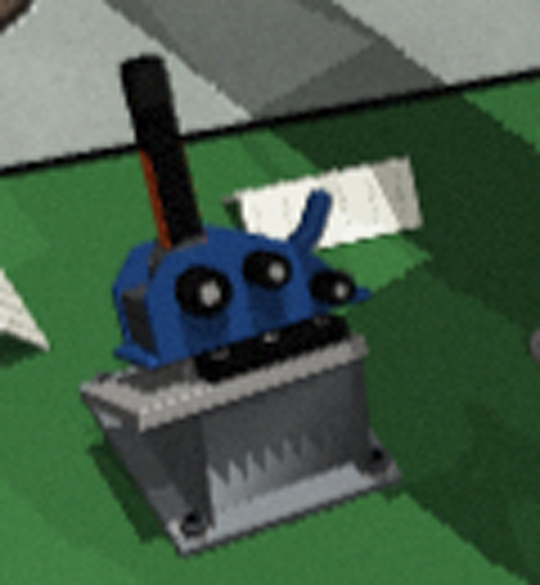

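View pics/top5.png

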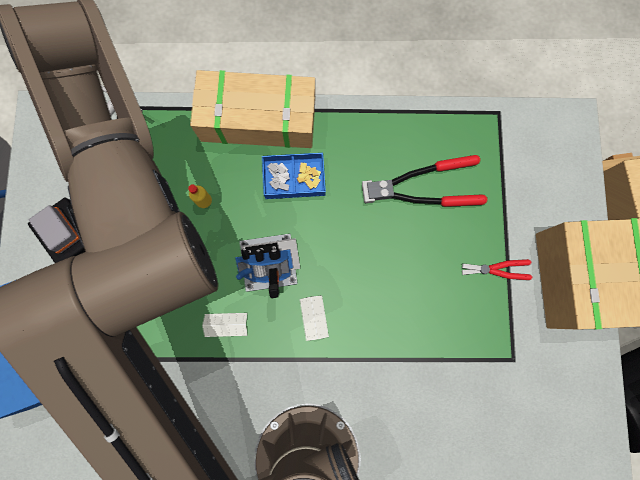

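View pics/scene5.png

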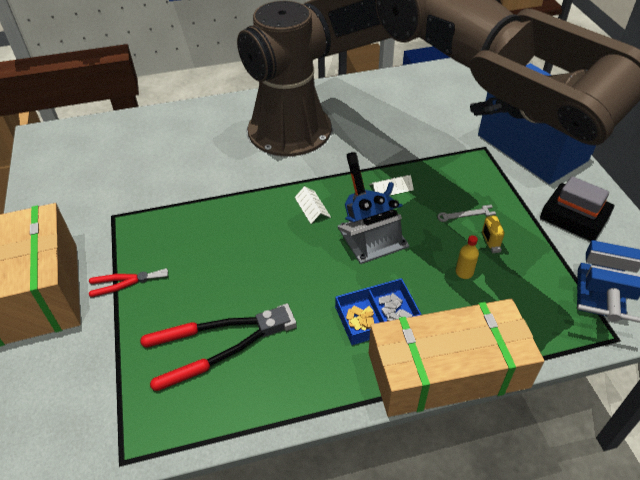

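The tensioner sits lever-up in the way (scene crop: lever (150,60)–(180,240), foot between the jaws at about (270,355)), and the other items look unmoved. I'll let the arm settle and check the lever end and body against the predicted home pose.

Emit:
{"method": "jog_arm", "body": {"increments": "0 0 0 0 0 0 0; 0 0 0 0 0 0 0; 0 0 0 0 0 0 0; 0 0 0 0 0 0 0; 0 0 0 0 0 0 0; 0 0 0 0 0 0 0"}}

```text
t: 14.45
tool_pos: [0.6958, 0.3903, 0.5099]
orientation: [-0.068, 0.884, -0.035, -0.461]
ft_force: [0.4, -0.2, 0.0]
grip_width: 1.002
```

```bash
python3 - <<'E'
from tgt import *
Rw=wayR(w[2]);o=np.array([w[0],w[1],.075])
for n in('scene','top'):
    p,d=shot(n,n+'6'); P=pts(n,d); L=(P-o)@Rw
    m=(abs(L[...,0]+.025)<.03)&(abs(L[...,1])<.04)&(L[...,2]>.1)&(L[...,2]<.21)
    X=L[m]; print(n,len(X),'lever x',np.percentile(X[:,0],[3,97]).round(4),'y',np.percentile(X[:,1],[3,97]).round(4),'zmax',X[:,2].max().round(4))
    for a in(.1,.13,.16):
        s=X[abs(X[:,2]-a)<.015]; print('  z',a,s[:,0].mean().round(4) if len(s) else None,np.percentile(s[:,0],[3,97]).round(4) if len(s) else '')
    a=np.load(f'pics/{n}0.npz')['p'].astype(int); b5=np.load(f'pics/{n}5.npz')['p'].astype(int); print('moved since t5:',(abs(p.astype(int)-b5).max(-1)>60).sum())
print(get_obs()['t'],get_obs()['ft_force'])
E
```

```text
scene 347 lever x [-0.037  -0.0153] y [-0.0176  0.0064] zmax 0.1898
  z 0.1 -0.0274 [-0.0374 -0.0149]
  z 0.13 -0.0278 [-0.0368 -0.0158]
  z 0.16 -0.0279 [-0.0372 -0.0153]
moved since t5: 145
top 249 lever x [-0.0381 -0.0168] y [-0.0114  0.0099] zmax 0.1936
  z 0.1 -0.0271 [-0.0375 -0.0168]
  z 0.13 -0.0282 [-0.0381 -0.0168]
  z 0.16 -0.0285 [-0.0379 -0.017 ]
moved since t5: 6274
14.55 [-0.10968384  1.18084509  0.34011108]
```

```bash
python3 -c "
from h import *
print(finish_job())"
```

```text
the job is handed in; nothing more can be done
None
```

The tensioner is wedged in the tapered way, lever up and standing on its own. The arm is clear, and the job is handed in at about 14.6 s of the 40 s.

**What I did:** I gripped the lever from above, 125 mm from the sole, lifted it and turned it 55° to match the tilted bed. I touched the sole down on the bare bed before the mouth, then slid the foot in nose first until it jammed. It took a push of 25 N, after which the tool stopped moving within 0.4 mm of the expected home pose. I eased the push off, opened the gripper and backed away.

**Final checks:**
- **Position:** both cameras put the lever centre at way x about -26 to -27 mm, against -25 mm expected. The lever end is at z 190 to 194 mm (190 expected), so the tensioner is seated and upright.
- **Forces:** the wrist force was near zero after release, and the largest force I read was about 27 N.
- **Other items:** in the last pictures they look unmoved, judged by eye. In the last top view the raised arm hides the tape measure and wrench, so those two were only checked in the scene view.

**Disagreements:**
- **Camera offset:** the two cameras disagreed by 2 to 4 mm on where the mount is. I shifted the way 2 mm in x, and the touchdown then agreed to about 0.5 mm.
- **Top-view change:** between the last two top pictures about 6,000 pixels changed, against 145 in the scene view. I put this down to the arm settling close to the top camera, but did not check it.

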